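Clamp a plywood blank square in a twin-screw press

ROBOT

A 6-joint arm with a two-finger parallel gripper is mounted at the origin on the work surface. World frame = base frame: x ahead of the robot, y to its left, z up, the work surface at z = 0. Lengths are in m, angles in rad, forces in N, time in s.
With the tool pointing down it reaches from about 0.25 to 0.725 m from the base axis. Payload 4 kg.
Tool frame: the origin (TCP) lies midway between the tips of the shut fingers; the grasp point (between the pads) lies 19 mm behind it (bot.grip_point_offset is the distance from the TCP to the grasp point, in m); z points along the fingers, y is the line along which they close (so a half turn about z gives the same grasp; the last joint's range is limited). The gripper opens to 85 mm and grips with 20 to 120 N. Pads are 22 mm wide; open, the fingers measure 114 mm over their backs; the gripper's body (76 mm by 85 mm) begins 54 mm behind the grasp point. The pads swing forward as they close: fully open they stand 13 mm farther back than shut.
Start: joints at [-1.165, 0.241, 0.005, 1.335, 0, 1.571], TCP at [0.197, -0.459, 0.231] pointing down, gripper open.
Joint ranges: [-2.72, 2.72], [-1.05, 1.87], [-1.09, 1.28], [-1.99, 2.15], [-1.42, 1.44], [-3.14, 3.14]. Speed limits (rad/s): [2.79, 2.79, 3.14, 3.14, 3.14, 3.14].

INTERFACE

Orientations are given as a unit quaternion [x, y, z, w].
In Python, from workcell import bot gives the robot as it stands.
- The arm moves only by the tool step_arm, never from a script. Its argument "targets" is text: rows parted by semicolons, each of 7 numbers parted by spaces: the opening, from -1 (shut) to 1 (fully open), so that 0 is half open, then the shift along the world's x, y, z normalised to -1 to 1, where 1 is 0.5 m, then the turn, a rotation vector about the world's x, y, z normalised to -1 to 1, where 1 is pi/4 rad. In form: gripper x y z wx wy wz; .... A call has 1 to 10 rows; each row is the pose to reach, as a shift and turn from the pose commanded when the call began; what a row does not reach only later rows make up. A row lasts 1/12 s, in which the tool goes at most 41.7 mm and 7.16 degrees, less where a joint would pass 70% of its speed; a pose out of reach is approached as far as the arm can. A call with a number of a shift or a turn outside -1 to 1 is refused whole. A call with a gripper value outside its range is refused whole. The fingers move at their own pace and stop on an object; the grip force is fixed at half the most. Time passes only in rows, so rows that repeat a pose let the fingers close. It gives the time, the measured TCP pose, the force, the opening and the grip force at its end, in the units of the state.
- bot.get_obs(): the state, without advancing time (a new reading comes with each control period).
- bot.camera(name): name is "side" or "top"; returns the picture (384x512x3 uint8, red, green, blue); there is no depth.
- bot.camera_info(name): a dict with "vertical_fov" (degrees; the focal length in pixels is half the picture's height over the tangent of half this angle, whatever the lens; pixels are square), "cx", "cy" (the principal point, pixels), "pose" (4x4, takes a point from camera to world coordinates). Camera axes: x right, y up, looking along -z (the intrinsics and any distortion apply to the point x, -y, -z); pixel columns grow to the right and rows downward; lengths in m; the calibration is good to about 2 mm. A picture is of the moment at which its call begins. camera_info takes no time and is no camera call.
- bot.job_done(): hands the job in; it is judged then, once.
The state is a dict: "clock": time; "joint_pos": joint angles; "joint_vel": joint speeds; "tau": joint torques, N m; "eef_pos": TCP position; "tool_rot": TCP orientation; "ft_force": force on the tool from outside, world axes, zero at the start; "ft_torque": the same for the moment, N m; "grip_width": finger opening in m; "grasp_force": force on a finger pad.
Only numpy, scipy, OpenCV 4.12 (cv2) and the standard library are available. Lean on these libraries where they do the work, as an engineer would, in place of code of your own. Each camera call takes 0.05 s, during which the arm holds its last target. There are 200 camera calls.

TASK

Slide the plywood blank fully home against the press's rear stop, then screw the clamp bar down on it by turning the two T-knobs clockwise alternately in small steps, so that neither end of the bar ever gets more than about 5 mm ahead of the other. Go by feel at the end: leave the bar level with each of its two sprung feet pressing the blank with about 16 N, never much more than 30 N, let go of everything, and leave the things around the press alone.

Things in the scene. Friction and masses are not known exactly. Their poses are not given: they have to be found in the camera images.
- press: Grey bench press, fixed. Origin: on the bench top, midway between the screws; x points from its open front (robot side) to the rear stop, y to its left screw, z up. Base plate 200 x 226 mm. Two low side cheeks, rims 40 mm above the bench, flank the blank. Steel screws, 14 mm thick, stand at x = 0, y = +88 and -88 mm.
- stop (a point): Middle of the face of the press's rear stop, 40 mm above the bench, 50 mm behind the press's origin. The stop is 46 mm high. The steel bed on which the blank slides reaches from the stop 184 mm forward; its top is about 32.5 mm above the bench (it may be 2.5 mm higher or lower: find the blank by feel).
- blank: Loose plywood board 150 mm (its x) x 124 mm (its y) x 18 mm thick, 0.25 kg, on the bed, 2.5 mm of play to each cheek. Origin: centre of its underside. It starts 30 to 45 mm short of the stop; home means that its rear edge touches the stop, so that its origin is at x = -25 mm in the press's frame and its front edge at x = -100 mm.
- bar: Aluminium clamp bar, 36 x 220 x 22 mm (x, y, z), across above the blank, threaded on both screws. Origin: its centre. It sinks, and tilts about its x axis, as the knobs turn; z is vertical when level. Its centre is 80 mm above the bench when both knobs read 0; the feet are then 4 to 9 mm above the blank.
- left_end (a point): Top face of the bar at the left (+y) screw; 91 mm above the bench when both knobs read 0.
- right_end (a point): Top face of the bar at the right (-y) screw; likewise.
- pad_left: Left sprung rubber foot under the bar, a disc of 26 mm diameter, 48 mm left of the bar's middle. Origin: centre of its underside, 23 mm below the bar's centre when unloaded. Pressed up into the bar, it yields 1 mm for each 8 N, at most 8 mm.
- pad_right: Right sprung rubber foot, 48 mm right of the bar's middle; otherwise the same.
- left_grip (a point): Left T-knob on top of the left screw, at a fixed height: a black grip bar 52 mm long, 14 mm wide, 30 mm high. This point lies in the middle of the grip, on the screw axis, 137 mm above the bench; its x axis runs along the grip bar (and turns with it). The grip reaches from 13 mm below to 17 mm above this point; a round collar, 30 mm across, begins 30 mm below it.
- right_grip (a point): Right T-knob, the same, on the right screw.
- knob_left (a joint): Turn of the left knob, rad, grows clockwise seen from above; starts at 0 with the bar level, range -0.5 to 7. Each rad lowers its bar end by 4 mm. Screw friction 0.13 N m, so it stays where it is left; each N on its screw adds 0.004 N m anticlockwise (a foot's load goes 77 % to its own screw, 23 % to the other); a small turn to and fro cancels the friction.
- knob_right (a joint): Turn of the right knob; the same.
- mug: Red mug standing near the press, 76 mm across, 85 mm high; leave it alone. Origin: centre of its foot.
- screwdriver: Screwdriver 200 mm long lying near the press; leave it alone. Origin: its middle.
- jar: Amber jar, 64 mm across, 70 mm high, standing near the press; leave it alone. Origin: centre of its foot.
Mind the look-alikes: they are no part of the job. Of the things shaped like the blank, the plywood one is meant.

How it is judged:
By the outcome, as a careful person would: the job done as asked, in the order asked, and still so for the second after the job is handed in, with the robot touching nothing.
It also fails if it takes over 72 s, if anything falls off the work surface, if the arm or the gripper's body presses on something with over 40 N, if the wrist force passes 120 N, or if a joint passes its speed limit or range.

## Working session

There is one attempt and no reset: what is moved stays moved. The work goes in short steps, Python scripts to look and compute and a tool call to move; the robot and the scene stay as the last step left them, time stands still between calls to the robot, and variables do not carry over. Pictures are saved under pics/ and viewed, at most 10 in all, crops included, and the job is handed in when it is done.

Besides the shell and the picture viewer there is one more tool, called after "Call:" as name(argument=value, ...) on one line, values as JSON. step_arm: Moves the arm, as the interface text tells. Scaled input: -1 to 1 covers 0.5 m each way for a shift and pi/4 rad each way for a turn. Its arguments: {"type":"object","properties":{"targets":{"type":"string"}},"required":["targets"]}

```bash
mkdir -p pics; ls
python3 - <<'E'
from workcell import bot
import cv2,numpy as np
for n in("side","top"):
    im=bot.camera(n); i=bot.camera_info(n); print(n,i)
    cv2.imwrite(f"pics/{n}0.png",cv2.cvtColor(im,cv2.COLOR_RGB2BGR))
print(bot.get_obs())
E
```

```text
pics
side {'vertical_fov': 55.337162703230334, 'cx': 257.05221542117823, 'cy': 193.61410533420536, 'pose': array([[-0.97587675,  0.16259753, -0.14569356,  0.43508801],
       [-0.21831337, -0.7207726 ,  0.65789523,  0.66649237],
       [ 0.00196021,  0.67383151,  0.73888244,  0.82543264],
       [ 0.        ,  0.        ,  0.        ,  1.        ]])}
top {'vertical_fov': 52.41117855722396, 'cx': 246.9940998356269, 'cy': 190.04895735647423, 'pose': array([[-0.02249114,  0.98563586, -0.1673801 ,  0.42514409],
       [-0.9996776 , -0.02019882,  0.0153854 ,  0.04931942],
       [ 0.01178352,  0.16767217,  0.98577238,  1.0608467 ],
       [ 0.        ,  0.        ,  0.        ,  1.        ]])}
{'clock': 0.1, 'joint_pos': array([-1.16500325e+00,  2.41341889e-01,  3.89465325e-03,  1.33521798e+00,
       -2.85099911e-05,  1.57081890e+00]), 'joint_vel': array([-0.00121884, -0.00190753,  0.00465183,  0.00138915, -0.00026777,
        0.00114025]), 'tau': array([-1.45875415e-04, -3.73137939e+01,  2.53009754e+01,  1.08701427e-02,
        2.15095845e-06,  1.40768242e-05]), 'eef_pos': array([ 0.19714651, -0.45888775,  0.23051349]), 'tool_rot': array([ 9.79488857e-01,  2.01496167e-01, -2.02270183e-04, -9.12401118e-04]), 'ft_force': array([ 0.29045419, -0.36403574, -0.1228191 ]), 'ft_torque': array([-0.03236423,  0.04224673,  0.02000157]), 'grasp_force': 0.0, 'grip_width': 0.0855153973397248}
```

View pics/side0.png

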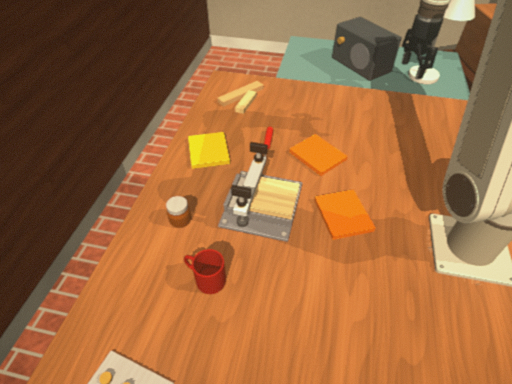

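View pics/top0.png

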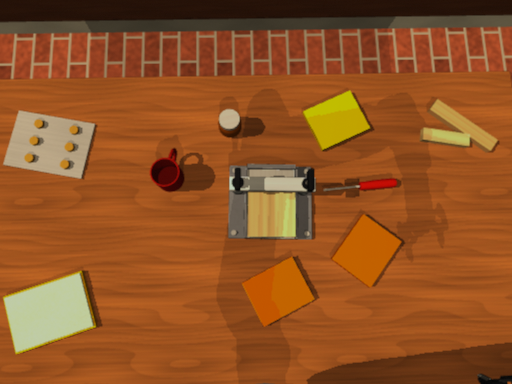

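Candidates for the blank: the plywood board in the press, top (272,214) / side (276,197). The others are a yellow board, top (337,120), orange boards, top (279,291) and (367,250), and a pale one, top (48,312). I choose the one on the press bed and check it in a close crop.

Run:
```python
import cv2,numpy as np
t=cv2.imread("pics/top0.png")[155:247,222:326]; s=cv2.imread("pics/side0.png")[134:246,212:308]
a=cv2.resize(t,None,fx=5,fy=5,interpolation=cv2.INTER_CUBIC); b=cv2.resize(s,None,fx=5,fy=5,interpolation=cv2.INTER_CUBIC)
def g(im,x0,y0):
    for k in range(0,im.shape[1],50): cv2.putText(im,str(x0+k//5),(k,8),0,.3,(255,255,255)); cv2.line(im,(k,10),(k,14),(255,255,255))
    for k in range(0,im.shape[0],50): cv2.putText(im,str(y0+k//5),(0,k+4),0,.3,(255,255,255))
g(a,222,155);g(b,212,134)
cv2.imwrite("pics/top0c.png",a);cv2.imwrite("pics/side0c.png",b)
```

```text
(no output)
```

View pics/top0c.png

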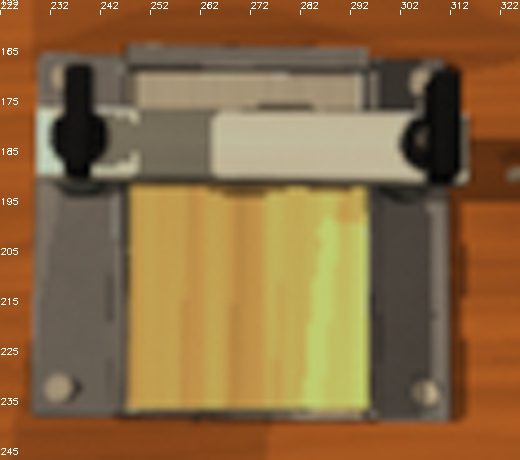

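View pics/side0c.png

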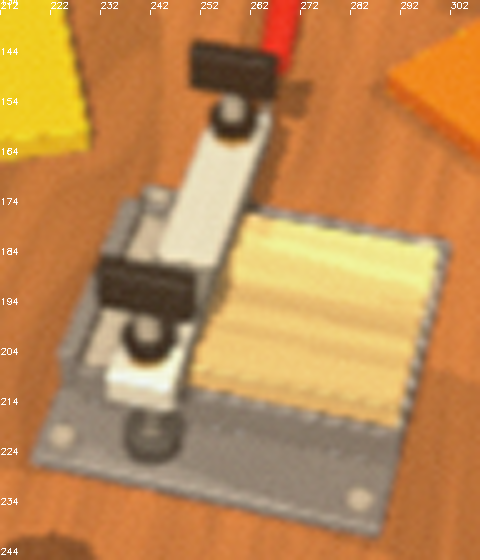

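Plywood confirmed: it is the only ply-striped board on the bed, front edge at top (248..296,236.6). Grips are at top (237.5,179) and (310.6,180), side (241,191.5) and (258.7,148).

```bash
cat > h.py <<'E'
from workcell import bot
import numpy as np
def ray(n,u,v):
    i=bot.camera_info(n);f=192/np.tan(np.radians(i["vertical_fov"]/2));P=i["pose"]
    d=P[:3,:3]@np.array([(u-i["cx"])/f,-(v-i["cy"])/f,-1]);return P[:3,3],d/np.linalg.norm(d)
def tri(t,s):
    (a,d),(b,e)=ray("top",*t),ray("side",*s)
    k=np.linalg.lstsq(np.c_[d,-e],b-a,rcond=None)[0];p,q=a+k[0]*d,b+k[1]*e
    return (p+q)/2,np.linalg.norm(p-q)
def plane(n,uv,z):
    a,d=ray(n,*uv);return a+d*(z-a[2])/d[2]
def crop(t,n):
    return (np.array(t)+.5)/5-.5+np.array((222,155) if n=="top" else (212,134))
E
python3 - <<'E'
from h import *
np.set_printoptions(precision=4,suppress=True)
for nm,t,s in[("LG",(77.5,121),(146,288)),("RG",(443,124),(234,71)),("blankFL",(130,408),(400,425)),("blankFR",(368,408),(437,243)),
 ("boltFL",(58,387),(359,499)),("boltRL",(62,77),(62,436))]:
    print(nm,*tri(crop(t,"top"),crop(s,"side")))
for nm,c,z in[("baseFL",(33,412),.012),("baseFR",(452,417),.012),("baseRL",(38,55),.012),("barRL",(38,108),.091),("barFL",(36,177),.091),("barRR",(466,117),.091),("barFR",(466,180),.091),("stopL",(127,47),.046),("stopR",(368,47),.046),("stopfL",(127,70),.046),("stopfR",(368,70),.046)]: print(nm,plane("top",crop(c,"top"),z))
for nm,c in[("FL",(377,535)),("RL",(33,460)),("FR",(450,243))]: print(nm,plane("side",crop(c,"side"),.01))
E
```

```text
LG [0.6107 0.0582 0.141 ] 0.002902904292920069
RG [ 0.6049 -0.118   0.1396] 0.0007827856656964269
blankFL [0.4773 0.0345 0.0374] 0.0010172016306750028
blankFR [ 0.4749 -0.0869  0.0588] 0.003679543314355436
boltFL [0.4913 0.0724 0.015 ] 0.002884159506053799
boltRL [0.6605 0.0675 0.0168] 0.003376489506711123
baseFL [0.4771 0.086  0.012 ]
baseFR [ 0.4695 -0.1381  0.012 ]
baseRL [0.6726 0.0804 0.012 ]
barRL [0.6264 0.0785 0.091 ]
barFL [0.5909 0.08   0.091 ]
barRR [ 0.6173 -0.1388  0.091 ]
barFR [ 0.5849 -0.1371  0.091 ]
stopL [0.668  0.0319 0.046 ]
stopR [ 0.6654 -0.097   0.046 ]
stopfL [0.6554 0.0322 0.046 ]
stopfR [ 0.6529 -0.0964  0.046 ]
FL [0.4796 0.0901 0.01  ]
RL [0.6753 0.0822 0.01  ]
FR [ 0.4715 -0.1368  0.01  ]
```

Press origin is about (0.6065, -0.030) with yaw about -0.032 rad. The grip spacing (176 mm), heights (about 0.140) and bar centre all agree with the text. I start towards the front of the blank with the fingers shut.

Call:
step_arm(targets="-1 0.486 0.868 0 0 0 -0.558;-1 0.486 0.868 0 0 0 -0.558;-1 0.486 0.868 0 0 0 -0.558;-1 0.486 0.868 0 0 0 -0.558;-1 0.486 0.868 0 0 0 -0.558;-1 0.486 0.868 0 0 0 -0.558;-1 0.486 0.868 0 0 0 -0.558;-1 0.486 0.868 0 0 0 -0.558;-1 0.486 0.868 0 0 0 -0.558;-1 0.486 0.868 0 0 0 -0.558")

```text
clock: 0.93
eef_pos: [0.3958, -0.1037, 0.2312]
tool_rot: [1.0, -0.016, -0.0, 0.0]
ft_force: [1.4, -0.7, -0.2]
grip_width: 0.0003
grasp_force: 0.0
```

```bash
cat >> h.py <<'E'
def st():
    np.set_printoptions(precision=4,suppress=True)
    o=bot.get_obs();q=o["tool_rot"]
    print("t",round(o["clock"],2),"p",o["eef_pos"],"yaw",round(2*np.arctan2(q[1],q[0]),4),"F",o["ft_force"],"T",o["ft_torque"],"w",round(o["grip_width"],4),"gf",round(o["grasp_force"],1),"j",o["joint_pos"])
E
python3 -c "from h import *;st()"
```

```text
t 0.93 p [ 0.3958 -0.1037  0.2312] yaw -0.0325 F [ 1.3865 -0.7401 -0.2435] T [-0.0869 -0.0383  0.0133] w 0.0003 gf 0.0 j [-0.2561  0.0606 -0.2101  1.3001 -0.0001  2.918 ]
```

Joint 6 would run out going clockwise, so I unwind half a turn (the same grasp) on the way.

Call:
step_arm(targets="-1 0.08 0.15 0 0 0 1;-1 0.08 0.15 0 0 0 1;-1 0.08 0.15 0 0 0 1;-1 0.08 0.15 0 0 0 1;-1 0.08 0.15 0 0 0 1;-1 0.08 0.15 0 0 0 1;-1 0.08 0.15 0 0 0 1")

```text
clock: 1.52
eef_pos: [0.4352, -0.0303, 0.2308]
tool_rot: [0.929, 0.37, -0.001, -0.0]
ft_force: [0.7, -0.1, -0.8]
grip_width: 0.0001
grasp_force: 0.0
```

Call:
step_arm(targets="-1 0 0 -0.1 0 0 1;-1 0 0 -0.1 0 0 1;-1 0 0 -0.1 0 0 1;-1 0 0 -0.1 0 0 1;-1 0 0 -0.1 0 0 1;-1 0 0 -0.1 0 0 1;-1 0 0 -0.1 0 0 1")

```text
clock: 2.1
eef_pos: [0.4351, -0.0306, 0.1808]
tool_rot: [0.717, 0.697, -0.0, -0.001]
ft_force: [0.0, 0.4, 0.9]
grip_width: -0.0001
grasp_force: 0.0
```

Call:
step_arm(targets="-1 0 0 0 0 0 1;-1 0 0 0 0 0 1;-1 0 0 0 0 0 1;-1 0 0 0 0 0 1;-1 0 0 0 0 0 1;-1 0 0 0 0 0 1;-1 0 0 0 0 0 1")

```text
clock: 2.68
eef_pos: [0.4351, -0.0306, 0.1809]
tool_rot: [0.395, 0.918, -0.0, -0.001]
ft_force: [-0.8, 0.3, 0.4]
grip_width: -0.0001
grasp_force: 0.0
```

Call:
step_arm(targets="-1 0 0 0 0 0 1;-1 0 0 0 0 0 1;-1 0 0 0 0 0 1;-1 0 0 0 0 0 1;-1 0 0 0 0 0 1;-1 0 0 0 0 0 1;-1 0 0 0 0 0 1;-1 0 0 0 0 0 1")

```text
clock: 3.35
eef_pos: [0.4352, -0.0307, 0.181]
tool_rot: [0.016, 1.0, 0.0, -0.001]
ft_force: [-0.2, -0.4, 0.3]
grip_width: -0.0002
grasp_force: 0.0
```

```bash
python3 -c "from h import *;st()"
```

```text
t 3.35 p [ 0.4352 -0.0307  0.181 ] yaw 3.1096 F [-0.1771 -0.3635  0.2756] T [ 0.0213  0.0177 -0.0193] w -0.0002 gf 0.0 j [-0.0703  0.1468 -0.2471  1.1779 -0.     -0.0383]
```

Call:
step_arm(targets="-1 0 0.012 -0.28 0 0 0;-1 0 0.012 -0.28 0 0 0;-1 0 0.012 -0.28 0 0 0;-1 0 0.012 -0.28 0 0 0;-1 0 0.012 -0.28 0 0 0;-1 0 0.012 -0.28 0 0 0")

```text
clock: 3.85
eef_pos: [0.4347, -0.0246, 0.0407]
tool_rot: [0.017, 1.0, 0.0, -0.001]
ft_force: [0.9, 1.2, 0.3]
grip_width: -0.0003
grasp_force: 0.0
```

Call:
step_arm(targets="-1 0.01 0 0 0 0 0;-1 0.02 0 0 0 0 0;-1 0.03 -0.001 0 0 0 0;-1 0.04 -0.001 0 0 0 0;-1 0.05 -0.002 0 0 0 0;-1 0.06 -0.002 0 0 0 0;-1 0.07 -0.002 0 0 0 0;-1 0.08 -0.003 0 0 0 0;-1 0.09 -0.003 0 0 0 0;-1 0.09 -0.003 0 0 0 0")

```text
clock: 4.68
eef_pos: [0.4819, -0.0262, 0.0413]
tool_rot: [0.016, 1.0, -0.0, 0.001]
ft_force: [0.3, 0.6, 0.1]
grip_width: 0.0
grasp_force: 0.0
```

```bash
python3 -c "from h import *;st()"
```

```text
t 4.68 p [ 0.4819 -0.0262  0.0413] yaw 3.1091 F [0.2579 0.6489 0.086 ] T [-0.0366 -0.0245  0.0227] w 0.0 gf 0.0 j [-0.0544  0.3801 -0.3417  0.8479  0.     -0.0219]
```

Call:
step_arm(targets="-1 0.004 0 0 0 0 0;-1 0.008 0 0 0 0 0;-1 0.012 0 0 0 0 0;-1 0.015 -0.001 0 0 0 0;-1 0.018 -0.001 0 0 0 0")

```text
clock: 5.1
eef_pos: [0.4897, -0.0267, 0.0412]
tool_rot: [0.016, 1.0, -0.0, 0.0]
ft_force: [-0.8, -0.5, -0.6]
grip_width: 0.0003
grasp_force: 0.4
```

Run:
```python
from h import *
import cv2
st()
t=bot.camera("top")[155:247,222:326]; s=bot.camera("side")[134:226,212:308]
im=np.hstack([cv2.resize(a,None,fx=4,fy=4,interpolation=cv2.INTER_CUBIC) for a in(t,s)])
cv2.imwrite("pics/p1.png",im[...,::-1]);st()
```

```text
t 5.1 p [ 0.4897 -0.0267  0.0412] yaw 3.1091 F [-0.7782 -0.4753 -0.6096] T [-0.0019  0.1527  0.0731] w 0.0003 gf 0.4 j [-0.0545  0.3938 -0.3198  0.8572 -0.     -0.022 ]
t 5.2 p [ 0.4901 -0.0267  0.0414] yaw 3.1091 F [-0.235  -0.3013 -1.1858] T [ 0.0527  0.0418 -0.0117] w 0.0002 gf 0.1 j [-0.0545  0.3937 -0.3194  0.8569  0.     -0.022 ]
```

View pics/p1.png

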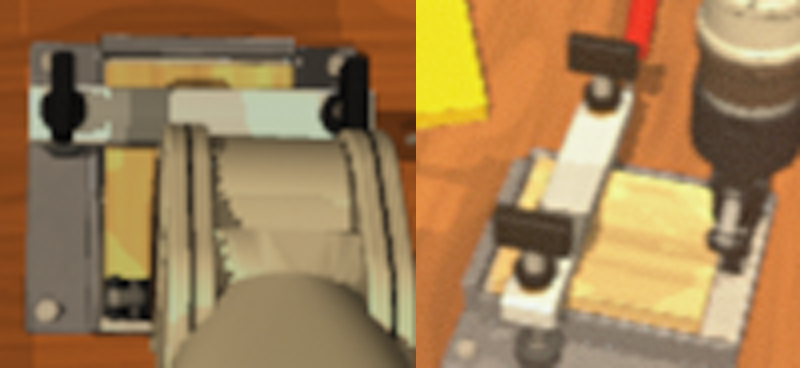

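The plywood has slid: its rear edge now shows behind the bar, just short of the stop (top crop y≈62 against 57). I keep pushing in fine steps.

Call:
step_arm(targets="-1 0.002 0 0 0 0 0;-1 0.004 0 0 0 0 0;-1 0.006 0 0 0 0 0")

```text
clock: 5.45
eef_pos: [0.4923, -0.0267, 0.0414]
tool_rot: [0.016, 1.0, -0.0, -0.0]
ft_force: [-1.4, 0.5, 1.2]
grip_width: -0.0001
grasp_force: 0.9
```

Call:
step_arm(targets="-1 0.002 0 0 0 0 0;-1 0.004 0 0 0 0 0")

```text
clock: 5.62
eef_pos: [0.4946, -0.0267, 0.0414]
tool_rot: [0.016, 1.0, 0.0, -0.0]
ft_force: [-1.5, -0.7, 2.0]
grip_width: 0.0001
grasp_force: 1.0
```

```bash
python3 -c "from h import *;st()"
```

```text
t 5.62 p [ 0.4946 -0.0267  0.0414] yaw 3.1091 F [-1.5396 -0.7123  1.9759] T [0.0006 0.3878 0.0724] w 0.0001 gf 1.0 j [-0.0539  0.4015 -0.3065  0.8628  0.     -0.0214]
```

Call:
step_arm(targets="-1 0.002 0 0 0 0 0;-1 0.004 0 0 0 0 0")

```text
clock: 5.78
eef_pos: [0.4966, -0.0267, 0.0414]
tool_rot: [0.016, 1.0, -0.0, -0.0]
ft_force: [-2.6, 0.6, 0.6]
grip_width: 0.0001
grasp_force: 1.0
```

Call:
step_arm(targets="-1 0.002 0 0 0 0 0;-1 0.002 0 0 0 0 0")

```text
clock: 5.95
eef_pos: [0.4977, -0.0267, 0.0413]
tool_rot: [0.016, 1.0, 0.0, -0.0]
ft_force: [-1.9, -0.1, 1.0]
grip_width: 0.0001
grasp_force: 0.9
```

```bash
python3 -c "from h import *;st()"
```

```text
t 5.95 p [ 0.4977 -0.0267  0.0413] yaw 3.1091 F [-1.91   -0.0891  0.9674] T [0.0188 0.359  0.037 ] w 0.0001 gf 0.9 j [-0.0536  0.4066 -0.2984  0.8658  0.0001 -0.0211]
```

Still only sliding friction (about 1.5 N).

Call:
step_arm(targets="-1 0.002 0 0 0 0 0;-1 0.004 0 0 0 0 0")

```text
clock: 6.12
eef_pos: [0.4977, -0.0266, 0.0411]
tool_rot: [0.016, 1.0, -0.0, -0.002]
ft_force: [-7.4, -0.3, 5.0]
grip_width: -0.0003
grasp_force: 3.9
```

Call:
step_arm(targets="-1 0.002 0 0 0 0 0;-1 0.004 0 0 0 0 0")

```text
clock: 6.28
eef_pos: [0.4977, -0.0266, 0.0407]
tool_rot: [0.016, 1.0, -0.0, -0.004]
ft_force: [-11.0, 0.9, 9.0]
grip_width: 0.0003
grasp_force: 5.7
```

```bash
python3 -c "from h import *;st()"
```

```text
t 6.28 p [ 0.4977 -0.0266  0.0407] yaw 3.109 F [-10.964    0.9424   9.018 ] T [0.0316 2.3417 0.018 ] w 0.0003 gf 5.7 j [-0.0533  0.4125 -0.2908  0.875  -0.0003 -0.0207]
```

Home: a hard stop at TCP x=0.4977 with 11 N. I back off, rise, and go over the left knob.

Call:
step_arm(targets="-1 -0.03 0 0 0 0 0;-1 -0.06 0 0 0 0 0;-0.5 -0.06 0 0.08 0 0 0;0 -0.06 0 0.16 0 0 0;0.2 -0.06 0 0.24 0 0 0;0.2 -0.06 0 0.32 0 0 0;0.2 -0.06 0 0.36 0 0 0;0.2 -0.06 0 0.36 0 0 0")

```text
clock: 6.95
eef_pos: [0.476, -0.0269, 0.2275]
tool_rot: [0.016, 1.0, -0.0, 0.007]
ft_force: [1.7, 0.7, 0.1]
grip_width: 0.0514
grasp_force: 0.0
```

Call:
step_arm(targets="0.2 0.286 0.17 0 0 0 0;0.2 0.286 0.17 0 0 0 0;0.2 0.286 0.17 0 0 0 0;0.2 0.286 0.17 0 0 0 0;0.2 0.286 0.17 0 0 0 0;0.2 0.286 0.17 0 0 0 0")

```text
clock: 7.45
eef_pos: [0.6157, 0.0597, 0.2175]
tool_rot: [0.015, 1.0, -0.0, -0.002]
ft_force: [0.6, 0.8, 0.9]
grip_width: 0.0508
grasp_force: 0.0
```

```bash
python3 -c "from h import *;st()"
```

```text
t 7.45 p [0.6157 0.0597 0.2175] yaw 3.1113 F [0.582  0.7677 0.8609] T [-0.0113  0.0142 -0.0166] w 0.0508 gf 0.0 j [ 0.0966  0.4905  0.333   1.4173 -0.      0.1269]
```

Call:
step_arm(targets="0.2 -0.01 -0.003 -0.06 0 0 0;0.2 -0.01 -0.003 -0.12 0 0 0;0.2 -0.01 -0.003 -0.189 0 0 0;0.2 -0.01 -0.003 -0.189 0 0 0;0.2 -0.01 -0.003 -0.189 0 0 0")

```text
clock: 7.87
eef_pos: [0.607, 0.0559, 0.1254]
tool_rot: [0.017, 1.0, -0.0, -0.003]
ft_force: [-0.3, -0.1, 0.5]
grip_width: 0.0511
grasp_force: 0.0
```

Run:
```python
from h import *
import cv2
t=bot.camera("top")[140:240,202:326]; s=bot.camera("side")[114:214,202:308]
im=np.hstack([cv2.resize(a,None,fx=3.4,fy=3.4,interpolation=cv2.INTER_CUBIC) for a in(t,s)])
cv2.imwrite("pics/p2.png",im[...,::-1]);st()
```

```text
t 7.97 p [0.6105 0.0565 0.1293] yaw 3.1085 F [0.3593 0.4043 0.4618] T [ 0.0184 -0.013  -0.0086] w 0.0514 gf 0.0 j [ 0.0923  0.518   0.1453  1.1947 -0.0001  0.1254]
```

View pics/p2.png

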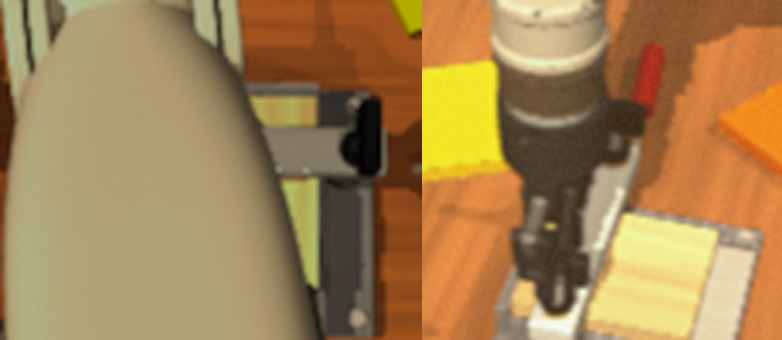

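The fingers straddle the left knob and the blank is home against the stop. I lower 5 mm and close.

Call:
step_arm(targets="0.2 0 0.002 -0.01 0 0 0;-1 0 0.002 -0.01 0 0 0;-1 0 0.002 -0.01 0 0 0;-1 0 0.002 -0.01 0 0 0;-1 0 0.002 -0.01 0 0 0;-1 0 0.002 -0.01 0 0 0")

```text
clock: 8.47
eef_pos: [0.6101, 0.0572, 0.123]
tool_rot: [0.017, 1.0, -0.0, 0.001]
ft_force: [-1.4, -2.8, 5.1]
grip_width: 0.0132
grasp_force: 59.5
```

```bash
python3 -c "from h import *;st()"
```

```text
t 8.47 p [0.6101 0.0572 0.123 ] yaw 3.1085 F [-1.3622 -2.8279  5.0606] T [-0.5185  0.2445 -0.1013] w 0.0132 gf 59.5 j [ 0.0941  0.5234  0.137   1.1828 -0.0011  0.1272]
```

Call:
step_arm(targets="-1 0 0 0 0 0 -0.15;-1 0 0 0 0 0 -0.3;-1 0 0 0 0 0 -0.45;-1 0 0 0 0 0 -0.6;-1 0 0 0 0 0 -0.75;-1 0 0 0 0 0 -0.9;-1 0 0 0 0 0 -1")

```text
clock: 9.05
eef_pos: [0.6107, 0.0585, 0.123]
tool_rot: [0.4, 0.917, 0.001, 0.001]
ft_force: [1.1, 0.3, 4.4]
grip_width: 0.013
grasp_force: 59.2
```

```bash
python3 -c "from h import *;st()"
```

```text
t 9.05 p [0.6107 0.0585 0.123 ] yaw 2.3195 F [1.0774 0.2837 4.3734] T [-0.0043 -0.0646  0.1063] w 0.013 gf 59.2 j [0.095  0.5237 0.1375 1.1816 0.0009 0.9172]
```

Left knob turned 0.785 rad (torque ≈ screw friction alone). Now the right knob.

Call:
step_arm(targets="0.2 0 0 0 0 0 0;0.2 0 0 0 0 0 0;0.2 0 0 0 0 0 0;0.2 0 0 0.06 0 0 0;0.2 0 0 0.12 0 0 0;0.2 -0.011 -0.352 0.12 0 0 0;0.2 -0.011 -0.352 0.12 0 0 0;0.2 -0.011 -0.352 0.12 0 0 0;0.2 -0.011 -0.352 0.12 0 0 0;0.2 -0.011 -0.352 0.12 0 0 0")

```text
clock: 9.88
eef_pos: [0.6032, -0.1242, 0.1814]
tool_rot: [0.4, 0.917, -0.001, 0.0]
ft_force: [1.6, -0.3, 0.7]
grip_width: 0.0511
grasp_force: 0.0
```

Call:
step_arm(targets="0.2 0 0 0 0 0 1;0.2 0 0 0 0 0 1;0.2 0 0 0 0 0 1;0.2 0 0 0 0 0 1;0.2 0 0 0 0 0 1;0.2 0 0 0 0 0 1;0.2 0 0 0 0 0 1;0.2 0 0 -0.06 0 0 1;0.2 0 0 -0.12 0 0 1;0.2 0 0 -0.12 0 0 1")

```text
clock: 10.72
eef_pos: [0.5996, -0.117, 0.1153]
tool_rot: [0.016, 1.0, 0.001, -0.006]
ft_force: [-1.9, 0.5, -1.2]
grip_width: 0.0511
grasp_force: 0.0
```

```bash
python3 -c "from h import *;st()"
```

```text
t 10.72 p [ 0.5996 -0.117   0.1153] yaw 3.1104 F [-1.8694  0.4896 -1.2374] T [ 0.0268  0.1173 -0.0575] w 0.0511 gf 0.0 j [-0.1928  0.5362  0.1374  1.1841  0.0003 -0.1616]
```

Call:
step_arm(targets="0.2 0 0 0.002 0 0 0;0.2 0 0 0.002 0 0 0;-1 0 0 0.002 0 0 0;-1 0 0 0.002 0 0 0;-1 0 0 0.002 0 0 0;-1 0 0 0.002 0 0 0;-1 0 0 0.002 0 0 0")

```text
clock: 11.3
eef_pos: [0.6051, -0.1187, 0.1247]
tool_rot: [0.016, 1.0, -0.001, 0.002]
ft_force: [0.3, -1.7, 6.2]
grip_width: 0.0132
grasp_force: 59.4
```

```bash
python3 -c "from h import *;st()"
```

```text
t 11.3 p [ 0.6051 -0.1187  0.1247] yaw 3.1087 F [ 0.3015 -1.679   6.2496] T [-0.2176  0.1432 -0.0708] w 0.0132 gf 59.4 j [-0.1935  0.5282  0.1496  1.1889 -0.0005 -0.1606]
```

Call:
step_arm(targets="-1 0 0 0 0 0 -0.15;-1 0 0 0 0 0 -0.3;-1 0 0 0 0 0 -0.45;-1 0 0 0 0 0 -0.6;-1 0 0 0 0 0 -0.75;-1 0 0 0 0 0 -0.9;-1 0 0 0 0 0 -1")

```text
clock: 11.88
eef_pos: [0.6052, -0.1185, 0.1247]
tool_rot: [0.4, 0.917, 0.0, 0.002]
ft_force: [-1.4, 0.3, 5.5]
grip_width: 0.0135
grasp_force: 59.3
```

```bash
python3 -c "from h import *;st()"
```

```text
t 11.88 p [ 0.6052 -0.1185  0.1247] yaw 2.319 F [-1.4268  0.2657  5.5227] T [-0.192   0.055   0.1176] w 0.0135 gf 59.3 j [-0.1932  0.5282  0.1496  1.1887 -0.0002  0.6294]
```

Call:
step_arm(targets="-1 0 0 0 0 0 -0.15;-1 0 0 0 0 0 -0.3;-1 0 0 0 0 0 -0.45;-1 0 0 0 0 0 -0.5")

```text
clock: 12.22
eef_pos: [0.6053, -0.1183, 0.1246]
tool_rot: [0.571, 0.821, 0.001, 0.002]
ft_force: [0.7, -0.1, 5.0]
grip_width: 0.0128
grasp_force: 59.3
```

```bash
python3 -c "from h import *;st()"
```

```text
t 12.22 p [ 0.6053 -0.1183  0.1246] yaw 1.9271 F [ 0.7345 -0.1281  5.011 ] T [-0.1624  0.106   0.1062] w 0.0128 gf 59.3 j [-0.193   0.5283  0.1497  1.1886 -0.      1.0215]
```

No load yet. Left knob again.

Call:
step_arm(targets="0.2 0 0 0 0 0 0;0.2 0 0 0 0 0 0;0.2 0 0 0 0 0 0;0.2 0 0 0.06 0 0 0;0.2 0 0 0.12 0 0 0;0.2 0.011 0.354 0.12 0 0 0;0.2 0.011 0.354 0.12 0 0 0;0.2 0.011 0.354 0.12 0 0 0;0.2 0.011 0.354 0.12 0 0 0;0.2 0.011 0.354 0.12 0 0 0")

```text
clock: 13.05
eef_pos: [0.609, 0.0648, 0.1824]
tool_rot: [0.566, 0.824, 0.001, -0.001]
ft_force: [0.3, -0.8, -0.1]
grip_width: 0.0509
grasp_force: 0.0
```

Call:
step_arm(targets="0.2 0 0 0 0 0 0.5;0.2 0 0 0 0 0 0.5;0.2 0 0 0 0 0 0.5;0.2 0 0 0 0 0 0.5;0.2 0 0 -0.04 0 0 0.5;0.2 0 0 -0.08 0 0 0.5;0.2 0 0 -0.12 0 0 0.5;0.2 0 0 -0.12 0 0 0.5;0.2 0 0 -0.12 0 0 0.5")

```text
clock: 13.8
eef_pos: [0.6083, 0.0584, 0.1215]
tool_rot: [0.398, 0.917, -0.001, -0.002]
ft_force: [0.5, -0.7, -0.3]
grip_width: 0.051
grasp_force: 0.0
```

Call:
step_arm(targets="-1 0 0 0 0 0 0;-1 0 0 0 0 0 0;-1 0 0 0 0 0 0;-1 0 0 0 0 0 0;-1 0 0 0 0 0 0")

```text
clock: 14.22
eef_pos: [0.6105, 0.0587, 0.1246]
tool_rot: [0.398, 0.917, 0.001, 0.001]
ft_force: [-0.6, -0.4, 5.3]
grip_width: 0.0133
grasp_force: 59.3
```

```bash
python3 -c "from h import *;st()"
```

```text
t 14.22 p [0.6105 0.0587 0.1246] yaw 2.3234 F [-0.6283 -0.3656  5.3448] T [-0.1393  0.2018 -0.0236] w 0.0133 gf 59.3 j [ 0.0961  0.5222  0.1395  1.1851 -0.0004  0.9143]
```

Call:
step_arm(targets="-1 0 0 0 0 0 -0.15;-1 0 0 0 0 0 -0.3;-1 0 0 0 0 0 -0.45;-1 0 0 0 0 0 -0.5")

```text
clock: 14.55
eef_pos: [0.6112, 0.0592, 0.1246]
tool_rot: [0.571, 0.821, 0.001, 0.002]
ft_force: [1.6, 1.0, 4.6]
grip_width: 0.013
grasp_force: 59.3
```

```bash
python3 -c "from h import *;st()"
```

```text
t 14.55 p [0.6112 0.0592 0.1246] yaw 1.9271 F [1.5956 0.9627 4.626 ] T [-0.0071 -0.1536  0.1911] w 0.013 gf 59.3 j [0.0965 0.5225 0.1399 1.1838 0.0001 1.311 ]
```

Call:
step_arm(targets="-1 0 0 0 0 0 -0.1;-1 0 0 0 0 0 -0.2;-1 0 0 0 0 0 -0.25")

```text
clock: 14.8
eef_pos: [0.6116, 0.0592, 0.1246]
tool_rot: [0.648, 0.762, 0.002, 0.002]
ft_force: [2.9, 1.5, 4.0]
grip_width: 0.0128
grasp_force: 59.1
```

```bash
python3 -c "from h import *;st()"
```

```text
t 14.8 p [0.6116 0.0592 0.1246] yaw 1.7321 F [2.8622 1.4729 4.024 ] T [-0.0149 -0.2673  0.1495] w 0.0128 gf 59.1 j [0.0965 0.5227 0.1403 1.1831 0.0002 1.506 ]
```

Call:
step_arm(targets="-1 0 0 0 0 0 -0.1;-1 0 0 0 0 0 -0.2;-1 0 0 0 0 0 -0.25")

```text
clock: 15.05
eef_pos: [0.612, 0.0593, 0.1246]
tool_rot: [0.719, 0.695, 0.002, 0.002]
ft_force: [4.1, 1.2, 3.2]
grip_width: 0.0131
grasp_force: 59.0
```

```bash
python3 -c "from h import *;st()"
```

```text
t 15.05 p [0.612  0.0593 0.1246] yaw 1.5358 F [4.0756 1.1588 3.2291] T [-0.0634 -0.4035  0.1961] w 0.0131 gf 59.0 j [0.0965 0.5229 0.1406 1.1825 0.0001 1.7023]
```

Possible contact; a to-and-fro test to cancel friction.

Call:
step_arm(targets="-1 0 0 0 0 0 0.1;-1 0 0 0 0 0 0.2;-1 0 0 0 0 0 0.2")

```text
clock: 15.3
eef_pos: [0.6117, 0.0593, 0.1246]
tool_rot: [0.661, 0.75, 0.002, 0.002]
ft_force: [3.8, 0.8, 5.8]
grip_width: 0.0131
grasp_force: 59.3
```

```bash
cat >> h.py <<'E'
def sm(n=8):
    o=[bot.get_obs() for _ in range(n)]; print("clk",round(o[-1]["clock"],3),"Tz",np.round([x["ft_torque"][2] for x in o],3))
E
python3 -c "from h import *;st();sm()"
```

```text
t 15.3 p [0.6117 0.0593 0.1246] yaw 1.6971 F [3.8478 0.7761 5.8111] T [ 0.0338 -0.3923  0.1274] w 0.0131 gf 59.3 j [0.0965 0.5228 0.1403 1.183  0.0002 1.5409]
clk 15.3 Tz [0.127 0.127 0.127 0.127 0.127 0.127 0.127 0.127]
```

Call:
step_arm(targets="-1 0 0 0 0 0 -0.1;-1 0 0 0 0 0 -0.2;-1 0 0 0 0 0 -0.2")

```text
clock: 15.55
eef_pos: [0.6121, 0.0593, 0.1246]
tool_rot: [0.72, 0.694, 0.002, 0.002]
ft_force: [5.5, 0.8, 5.5]
grip_width: 0.0135
grasp_force: 59.3
```

```bash
python3 -c "from h import *;st();sm()"
```

```text
t 15.55 p [0.6121 0.0593 0.1246] yaw 1.5351 F [5.4984 0.7786 5.4783] T [ 0.0826 -0.6978 -0.1175] w 0.0135 gf 59.3 j [0.0964 0.5229 0.1406 1.1824 0.0002 1.703 ]
clk 15.55 Tz [-0.117 -0.117 -0.117 -0.117 -0.117 -0.117 -0.117 -0.117]
```

Those readings were taken in overshoot; I'll read during steady ramps instead.

Call:
step_arm(targets="-1 0 0 0 0 0 0.05;-1 0 0 0 0 0 0.1;-1 0 0 0 0 0 0.15")

```text
clock: 15.8
eef_pos: [0.6118, 0.0593, 0.1246]
tool_rot: [0.676, 0.737, 0.002, 0.002]
ft_force: [3.9, 1.3, 5.5]
grip_width: 0.0132
grasp_force: 59.5
```

```bash
python3 -c "from h import *;st()"
```

```text
t 15.8 p [0.6118 0.0593 0.1246] yaw 1.6575 F [3.9127 1.2742 5.5495] T [ 0.1129 -0.5202 -0.0863] w 0.0132 gf 59.5 j [0.0964 0.5228 0.1404 1.1829 0.0004 1.5805]
```

Call:
step_arm(targets="-1 0 0 0 0 0 0.05;-1 0 0 0 0 0 0.1")

```text
clock: 15.97
eef_pos: [0.6116, 0.0593, 0.1246]
tool_rot: [0.646, 0.763, 0.002, 0.002]
ft_force: [3.2, 1.4, 5.3]
grip_width: 0.0131
grasp_force: 59.5
```

```bash
python3 -c "from h import *;st()"
```

```text
t 15.97 p [0.6116 0.0593 0.1246] yaw 1.736 F [3.2091 1.4132 5.3281] T [ 0.0528 -0.4627 -0.172 ] w 0.0131 gf 59.5 j [0.0964 0.5227 0.1402 1.1831 0.0004 1.502 ]
```

Call:
step_arm(targets="-1 0 0 0 0 0 -0.05;-1 0 0 0 0 0 -0.1;-1 0 0 0 0 0 -0.15")

```text
clock: 16.22
eef_pos: [0.6119, 0.0593, 0.1246]
tool_rot: [0.691, 0.723, 0.002, 0.002]
ft_force: [5.3, 0.7, 5.1]
grip_width: 0.013
grasp_force: 59.3
```

```bash
python3 -c "from h import *;st()"
```

```text
t 16.22 p [0.6119 0.0593 0.1246] yaw 1.6152 F [5.3214 0.7077 5.105 ] T [ 0.0558 -0.5685  0.1901] w 0.013 gf 59.3 j [0.0965 0.5228 0.1404 1.1827 0.0002 1.6229]
```

Call:
step_arm(targets="-1 0 0 0 0 0 -0.05;-1 0 0 0 0 0 -0.1")

```text
clock: 16.38
eef_pos: [0.612, 0.0593, 0.1246]
tool_rot: [0.719, 0.695, 0.002, 0.002]
ft_force: [4.7, 1.1, 5.3]
grip_width: 0.0132
grasp_force: 59.3
```

```bash
python3 -c "from h import *;st()"
```

```text
t 16.38 p [0.612  0.0593 0.1246] yaw 1.5367 F [4.712  1.0872 5.3218] T [ 0.0771 -0.6927  0.1024] w 0.0132 gf 59.3 j [0.0965 0.5229 0.1405 1.1825 0.0001 1.7014]
```

Mean load here ≈ 2 N, so no contact yet. Bring the right end level (to 1.57 rad).

Call:
step_arm(targets="0.2 0 0 0 0 0 0;0.2 0 0 0 0 0 0;0.2 0 0 0 0 0 0;0.2 0 0 0.06 0 0 0;0.2 0 0 0.12 0 0 0;0.2 -0.011 -0.354 0.12 0 0 0;0.2 -0.011 -0.354 0.12 0 0 0;0.2 -0.011 -0.354 0.12 0 0 0;0.2 -0.011 -0.354 0.12 0 0 0;0.2 -0.011 -0.354 0.12 0 0 0")

```text
clock: 17.22
eef_pos: [0.6026, -0.124, 0.1821]
tool_rot: [0.721, 0.693, -0.001, 0.0]
ft_force: [0.5, 0.8, 0.1]
grip_width: 0.0512
grasp_force: 0.0
```

Call:
step_arm(targets="0.2 0 0 0 0 0 0.5;0.2 0 0 0 0 0 0.5;0.2 0 0 0 0 0 0.5;0.2 0 0 0 0 0 0.5;0.2 0 0 -0.04 0 0 0.5;0.2 0 0 -0.08 0 0 0.5;0.2 0 0 -0.12 0 0 0.5;0.2 0 0 -0.12 0 0 0.5;0.2 0 0 -0.12 0 0 0.5")

```text
clock: 17.97
eef_pos: [0.6026, -0.1176, 0.1214]
tool_rot: [0.569, 0.822, -0.001, -0.002]
ft_force: [-0.7, -0.1, 0.5]
grip_width: 0.0512
grasp_force: 0.0
```

Call:
step_arm(targets="-1 0 0 0 0 0 0;-1 0 0 0 0 0 0;-1 0 0 0 0 0 0;-1 0 0 0 0 0 0;-1 0 0 0 0 0 0")

```text
clock: 18.38
eef_pos: [0.6053, -0.1182, 0.1246]
tool_rot: [0.569, 0.822, 0.001, 0.002]
ft_force: [0.9, 0.9, 4.5]
grip_width: 0.0129
grasp_force: 59.9
```

```bash
python3 -c "from h import *;st()"
```

```text
t 18.38 p [ 0.6053 -0.1182  0.1246] yaw 1.9309 F [0.8582 0.9448 4.4767] T [ 0.1536 -0.0498 -0.0953] w 0.0129 gf 59.9 j [-0.193   0.5283  0.1498  1.1887  0.0003  1.0177]
```

Call:
step_arm(targets="-1 0 0 0 0 0 -0.1;-1 0 0 0 0 0 -0.2;-1 0 0 0 0 0 -0.3")

```text
clock: 18.63
eef_pos: [0.6054, -0.1182, 0.1246]
tool_rot: [0.663, 0.749, 0.001, 0.002]
ft_force: [1.0, 2.3, 5.8]
grip_width: 0.0136
grasp_force: 60.0
```

```bash
python3 -c "from h import *;st()"
```

```text
t 18.63 p [ 0.6054 -0.1182  0.1246] yaw 1.6922 F [1.0425 2.3055 5.7863] T [ 0.1104 -0.0374  0.126 ] w 0.0136 gf 60.0 j [-0.1929  0.5284  0.1498  1.1884  0.0003  1.2565]
```

Call:
step_arm(targets="-1 0 0 0 0 0 -0.1;-1 0 0 0 0 0 -0.2")

```text
clock: 18.8
eef_pos: [0.6055, -0.1182, 0.1246]
tool_rot: [0.72, 0.694, 0.001, 0.002]
ft_force: [2.8, 0.9, 5.1]
grip_width: 0.0128
grasp_force: 60.0
```

```bash
python3 -c "from h import *;st()"
```

```text
t 18.8 p [ 0.6055 -0.1182  0.1246] yaw 1.5351 F [2.7822 0.9166 5.074 ] T [ 0.0852 -0.0865  0.1451] w 0.0128 gf 60.0 j [-0.1929  0.5284  0.1498  1.1883  0.0003  1.4136]
```

Both knobs at 1.573 rad. Now I feel the heights: touch bar top, then blank top, with the shut fingertips.

Call:
step_arm(targets="0.2 0 0 0 0 0 0;0.2 0 0 0 0 0 0;0.2 0 0 0 0 0 0;0.2 0 0 0.06 0 0 0;0.2 0 0 0.12 0 0 0;-1 0.005 0.176 0.12 0 0 0;-1 0.005 0.176 0.12 0 0 0;-1 0.005 0.176 0.12 0 0 0;-1 0.005 0.176 0.12 0 0 0;-1 0.005 0.176 0.12 0 0 0")

```text
clock: 19.63
eef_pos: [0.6062, -0.03, 0.1824]
tool_rot: [0.718, 0.696, -0.001, -0.0]
ft_force: [-0.4, 0.0, 0.4]
grip_width: 0.0
grasp_force: 0.0
```

Call:
step_arm(targets="-1 0 0 -0.05 0 0 0;-1 0 0 -0.1 0 0 0;-1 0 0 -0.15 0 0 0;-1 0 0 -0.18 0 0 0;-1 0 0 -0.185 0 0 0;-1 0 0 -0.185 0 0 0;-1 0 0 -0.185 0 0 0;-1 0 0 -0.185 0 0 0")

```text
clock: 20.3
eef_pos: [0.6078, -0.0309, 0.0919]
tool_rot: [0.719, 0.695, 0.001, 0.001]
ft_force: [0.3, -0.0, -0.1]
grip_width: 0.0002
grasp_force: 0.0
```

```bash
python3 -c "from h import *;st()"
```

```text
t 20.3 p [ 0.6078 -0.0309  0.0919] yaw 1.5375 F [ 0.3029 -0.0135 -0.1344] T [-0.0127  0.0396  0.048 ] w 0.0002 gf 0.0 j [-0.0508  0.5394  0.0779  1.1064 -0.0001  1.5533]
```

Call:
step_arm(targets="-1 0 0 -0.004 0 0 0;-1 0 0 -0.008 0 0 0;-1 0 0 -0.01 0 0 0")

```text
clock: 20.55
eef_pos: [0.6069, -0.0302, 0.0859]
tool_rot: [0.718, 0.696, 0.0, 0.0]
ft_force: [0.2, 0.0, 0.2]
grip_width: 0.0
grasp_force: 0.0
```

Call:
step_arm(targets="-1 0 0 -0.001 0 0 0;-1 0 0 -0.002 0 0 0")

```text
clock: 20.72
eef_pos: [0.6066, -0.0301, 0.0849]
tool_rot: [0.718, 0.696, 0.0, 0.0]
ft_force: [-1.5, 0.6, 5.2]
grip_width: 0.0
grasp_force: 2.8
```

Call:
step_arm(targets="-1 0 0 -0.001 0 0 0;-1 0 0 -0.002 0 0 0")

```text
clock: 20.88
eef_pos: [0.6067, -0.0301, 0.0849]
tool_rot: [0.718, 0.696, 0.0, 0.0]
ft_force: [-4.1, 0.2, 10.9]
grip_width: -0.0004
grasp_force: 5.2
```

Call:
step_arm(targets="-1 0 0 -0.001 0 0 0;-1 0 0 -0.002 0 0 0")

```text
clock: 21.05
eef_pos: [0.6067, -0.0301, 0.0848]
tool_rot: [0.718, 0.696, 0.001, 0.001]
ft_force: [-5.5, -0.1, 15.6]
grip_width: 0.0001
grasp_force: 7.5
```

```bash
python3 -c "from h import *;st()"
```

```text
t 21.05 p [ 0.6067 -0.0301  0.0848] yaw 1.5385 F [-5.4946 -0.0619 15.6472] T [0.0415 1.2267 0.0584] w 0.0001 gf 7.5 j [-0.0496  0.5447  0.0667  1.0913 -0.      1.5535]
```

Bar top felt at z=0.0849 (expected 0.0847). Now the blank's top in front of the bar.

Call:
step_arm(targets="-1 0 0 0.04 0 0 0;-1 0 0 0.06 0 0 0;-1 -0.07 0.002 0.06 0 0 0;-1 -0.14 0.004 0.06 0 0 0;-1 -0.14 0.004 0.02 0 0 0;-1 -0.14 0.004 -0.02 0 0 0;-1 -0.14 0.004 -0.05 0 0 0;-1 -0.14 0.004 -0.05 0 0 0;-1 -0.14 0.004 -0.05 0 0 0")

```text
clock: 21.8
eef_pos: [0.5361, -0.0281, 0.057]
tool_rot: [0.718, 0.696, -0.001, -0.001]
ft_force: [0.5, -0.2, 1.7]
grip_width: 0.0001
grasp_force: 0.0
```

Call:
step_arm(targets="-1 0 0 -0.002 0 0 0;-1 0 0 -0.004 0 0 0;-1 0 0 -0.006 0 0 0")

```text
clock: 22.05
eef_pos: [0.5377, -0.0282, 0.0554]
tool_rot: [0.718, 0.696, 0.001, 0.001]
ft_force: [-0.5, -0.9, -0.4]
grip_width: 0.0003
grasp_force: 0.0
```

Call:
step_arm(targets="-1 0 0 -0.001 0 0 0;-1 0 0 -0.002 0 0 0")

```text
clock: 22.22
eef_pos: [0.5369, -0.0282, 0.0537]
tool_rot: [0.718, 0.696, 0.0, 0.0]
ft_force: [0.4, -0.0, 0.5]
grip_width: 0.0002
grasp_force: 0.0
```

Call:
step_arm(targets="-1 0 0 -0.001 0 0 0;-1 0 0 -0.002 0 0 0")

```text
clock: 22.38
eef_pos: [0.5367, -0.0282, 0.0525]
tool_rot: [0.718, 0.696, 0.0, 0.0]
ft_force: [-1.4, 0.1, 7.7]
grip_width: 0.0002
grasp_force: 4.2
```

```bash
python3 -c "from h import *;st()"
```

```text
t 22.38 p [ 0.5367 -0.0282  0.0525] yaw 1.5383 F [-1.4325  0.115   7.6565] T [-0.0025  0.3384 -0.045 ] w 0.0002 gf 4.2 j [-0.0525  0.4569 -0.1789  0.9346  0.      1.5508]
```

Blank top is felt at 0.0525. By difference, the feet are already pressed about 1.6 mm (≈13 N each), so about 0.1 rad more on each is needed. I go back to the right knob and check by torque.

Call:
step_arm(targets="-1 0 0 0.08 0 0 0;0 0 0 0.16 0 0 0;0.2 0 0 0.24 0 0 0;0.2 0 0 0.261 0 0 0;0.2 0.07 -0.09 0.261 0 0 0;0.2 0.135 -0.18 0.261 0 0 0;0.2 0.135 -0.18 0.261 0 0 0;0.2 0.135 -0.18 0.261 0 0 0;0.2 0.135 -0.18 0.261 0 0 0;0.2 0.135 -0.18 0.23 0 0 0")

```text
clock: 23.22
eef_pos: [0.6054, -0.1183, 0.1699]
tool_rot: [0.719, 0.695, 0.002, 0.002]
ft_force: [0.8, -0.1, 0.6]
grip_width: 0.0513
grasp_force: 0.0
```

Call:
step_arm(targets="0.2 0 0 -0.04 0 0 0;0.2 0 0 -0.089 0 0 0;0.2 0 0 -0.089 0 0 0;0.2 0 0 -0.089 0 0 0;-1 0 0 -0.089 0 0 0;-1 0 0 -0.089 0 0 0;-1 0 0 -0.089 0 0 0;-1 0 0 -0.089 0 0 0;-1 0 0 -0.089 0 0 0")

```text
clock: 23.97
eef_pos: [0.6055, -0.1181, 0.1249]
tool_rot: [0.718, 0.696, 0.001, 0.002]
ft_force: [0.7, 1.9, 6.2]
grip_width: 0.0128
grasp_force: 60.9
```

```bash
python3 -c "from h import *;st()"
```

```text
t 23.97 p [ 0.6055 -0.1181  0.1249] yaw 1.5386 F [0.6963 1.9124 6.1995] T [ 0.2017 -0.0105  0.0222] w 0.0128 gf 60.9 j [-0.1929  0.5281  0.1501  1.1887  0.0005  1.41  ]
```

Call:
step_arm(targets="-1 0 0 0 0 0 -0.05;-1 0 0 0 0 0 -0.1")

```text
clock: 24.13
eef_pos: [0.6056, -0.1182, 0.1249]
tool_rot: [0.746, 0.666, 0.001, 0.002]
ft_force: [1.7, 1.3, 6.0]
grip_width: 0.0129
grasp_force: 61.0
```

```bash
python3 -c "from h import *;st()"|grep -o "yaw.*w "
```

```text
yaw 1.4587 F [1.7146 1.3212 6.0154] T [0.1914 0.0005 0.2201] w
```

Call:
step_arm(targets="-1 0 0 0 0 0 -0.05")

```text
clock: 24.22
eef_pos: [0.6056, -0.1181, 0.1249]
tool_rot: [0.759, 0.652, 0.002, 0.002]
ft_force: [1.6, 0.9, 5.0]
grip_width: 0.0131
grasp_force: 61.0
```

```bash
python3 -c "from h import *;st()"|grep -o "yaw.*w "
```

```text
yaw 1.4194 F [1.6272 0.8838 4.9967] T [ 0.1301 -0.0876  0.1981] w
```

Call:
step_arm(targets="-1 0 0 0 0 0 0.05;-1 0 0 0 0 0 0.1")

```text
clock: 24.38
eef_pos: [0.6056, -0.1181, 0.1249]
tool_rot: [0.731, 0.682, 0.001, 0.001]
ft_force: [0.7, 1.7, 6.1]
grip_width: 0.0128
grasp_force: 61.1
```

```bash
python3 -c "from h import *;st()"|grep -o "yaw.*w "
```

```text
yaw 1.5008 F [0.6928 1.6516 6.1322] T [ 0.2058  0.0169 -0.1108] w
```

Call:
step_arm(targets="-1 0 0 0 0 0 0.05")

```text
clock: 24.47
eef_pos: [0.6055, -0.1181, 0.1249]
tool_rot: [0.718, 0.696, 0.001, 0.001]
ft_force: [0.7, 1.0, 6.7]
grip_width: 0.0136
grasp_force: 61.1
```

```bash
python3 -c "from h import *;st()"|grep -o "yaw.*w "
```

```text
yaw 1.5402 F [0.6548 0.9604 6.6893] T [ 0.1861  0.0221 -0.0795] w
```

Call:
step_arm(targets="-1 0 0 0 0 0 0.05")

```text
clock: 24.55
eef_pos: [0.6055, -0.1181, 0.1249]
tool_rot: [0.704, 0.71, 0.001, 0.001]
ft_force: [1.5, 1.9, 6.4]
grip_width: 0.013
grasp_force: 61.1
```

```bash
python3 -c "from h import *;st()"|grep -o "yaw.*w "
```

```text
yaw 1.5795 F [1.5363 1.9202 6.3735] T [ 0.2004  0.0284 -0.1181] w
```

Call:
step_arm(targets="-1 0 0 0 0 0 -0.05;-1 0 0 0 0 0 -0.1")

```text
clock: 24.72
eef_pos: [0.6056, -0.1182, 0.1249]
tool_rot: [0.732, 0.681, 0.001, 0.002]
ft_force: [1.3, 1.4, 6.1]
grip_width: 0.0127
grasp_force: 61.0
```

```bash
python3 -c "from h import *;st()"|grep -o "yaw.*w "
```

```text
yaw 1.498 F [1.3068 1.4039 6.0791] T [ 0.1442 -0.0419  0.1455] w
```

Call:
step_arm(targets="-1 0 0 0 0 0 -0.05")

```text
clock: 24.8
eef_pos: [0.6056, -0.1181, 0.1249]
tool_rot: [0.746, 0.666, 0.001, 0.002]
ft_force: [0.7, 0.5, 5.9]
grip_width: 0.0131
grasp_force: 61.0
```

```bash
python3 -c "from h import *;st()"|grep -o "yaw.*w "
```

```text
yaw 1.4587 F [0.7251 0.4551 5.8846] T [ 0.2014 -0.0047  0.2008] w
```

Call:
step_arm(targets="-1 0 0 0 0 0 -0.03")

```text
clock: 24.88
eef_pos: [0.6056, -0.1181, 0.1249]
tool_rot: [0.753, 0.658, 0.002, 0.002]
ft_force: [0.9, 1.4, 4.7]
grip_width: 0.0133
grasp_force: 61.0
```

```bash
python3 -c "from h import *;st()"|grep -o "yaw.*w "
```

```text
yaw 1.4353 F [0.862  1.3819 4.7463] T [ 0.1356 -0.0807  0.2183] w
```

The right screw reads 11.7 N at mid-stroke, matching the feel by height. The right knob now stands at yaw 1.435 (1.673 rad). I bring the left to the same and check it.

Call:
step_arm(targets="0.2 0 0 0 0 0 0;0.2 0 0 0 0 0 0;0.2 0 0 0 0 0 0;0.2 0 0 0.06 0 0 0;0.2 0 0 0.12 0 0 0;0.2 0.011 0.354 0.12 0 0 0.13;0.2 0.011 0.354 0.12 0 0 0.13;0.2 0.011 0.354 0.12 0 0 0.13;0.2 0.011 0.354 0.12 0 0 0.13;0.2 0.011 0.354 0.12 0 0 0.13")

```text
clock: 25.72
eef_pos: [0.609, 0.0646, 0.1824]
tool_rot: [0.716, 0.698, 0.001, -0.001]
ft_force: [0.4, -0.5, 0.5]
grip_width: 0.0512
grasp_force: 0.0
```

Call:
step_arm(targets="0.2 0 0 0 0 0 0;0.2 0 0 -0.04 0 0 0;0.2 0 0 -0.08 0 0 0;0.2 0 0 -0.12 0 0 0;0.2 0 0 -0.12 0 0 0;0.2 0 0 -0.12 0 0 0;-1 0 0 -0.12 0 0 0;-1 0 0 -0.12 0 0 0;-1 0 0 -0.12 0 0 0;-1 0 0 -0.12 0 0 0")

```text
clock: 26.55
eef_pos: [0.612, 0.0585, 0.1248]
tool_rot: [0.719, 0.695, 0.002, 0.002]
ft_force: [4.6, -0.5, 0.7]
grip_width: 0.0133
grasp_force: 61.9
```

```bash
python3 -c "from h import *;st()"
```

```text
t 26.55 p [0.612  0.0585 0.1248] yaw 1.5377 F [ 4.5576 -0.4956  0.6556] T [-0.1009 -0.3826 -0.0665] w 0.0133 gf 61.9 j [ 0.0956  0.5227  0.1407  1.183  -0.0008  1.6995]
```

Call:
step_arm(targets="-1 0 0 0 0 0 -0.05;-1 0 0 0 0 0 -0.1")

```text
clock: 26.72
eef_pos: [0.6121, 0.0585, 0.1248]
tool_rot: [0.746, 0.666, 0.002, 0.002]
ft_force: [5.8, -1.5, 0.8]
grip_width: 0.013
grasp_force: 61.9
```

```bash
python3 -c "from h import *;st()"|grep -o "yaw.*w "
```

```text
yaw 1.4581 F [ 5.8083 -1.4941  0.7816] T [-0.2781 -0.4454  0.2147] w
```

Call:
step_arm(targets="-1 0 0 0 0 0 -0.05")

```text
clock: 26.8
eef_pos: [0.6121, 0.0584, 0.1248]
tool_rot: [0.759, 0.651, 0.002, 0.002]
ft_force: [5.1, -1.2, 0.9]
grip_width: 0.0128
grasp_force: 61.9
```

```bash
python3 -c "from h import *;st()"|grep -o "yaw.*w "
```

```text
yaw 1.4188 F [ 5.0767 -1.2192  0.8703] T [-0.241  -0.5314  0.2148] w
```

Call:
step_arm(targets="-1 0 0 0 0 0 0.05;-1 0 0 0 0 0 0.1")

```text
clock: 26.97
eef_pos: [0.612, 0.0584, 0.1247]
tool_rot: [0.732, 0.682, 0.002, 0.002]
ft_force: [5.5, -1.4, 1.9]
grip_width: 0.0128
grasp_force: 62.0
```

```bash
python3 -c "from h import *;st()"|grep -o "yaw.*w "
```

```text
yaw 1.5003 F [ 5.5253 -1.3642  1.9231] T [-0.1953 -0.425  -0.1064] w
```

Call:
step_arm(targets="-1 0 0 0 0 0 0.05")

```text
clock: 27.05
eef_pos: [0.612, 0.0585, 0.1248]
tool_rot: [0.718, 0.696, 0.002, 0.002]
ft_force: [5.0, -0.7, 1.5]
grip_width: 0.0128
grasp_force: 62.0
```

```bash
python3 -c "from h import *;st()"|grep -o "yaw.*w "
```

```text
yaw 1.5397 F [ 4.9534 -0.6837  1.548 ] T [-0.229  -0.4514 -0.0282] w
```

Call:
step_arm(targets="-1 0 0 0 0 0 0.05")

```text
clock: 27.13
eef_pos: [0.6119, 0.0584, 0.1248]
tool_rot: [0.704, 0.71, 0.002, 0.002]
ft_force: [4.8, -0.9, 1.2]
grip_width: 0.0131
grasp_force: 62.0
```

```bash
python3 -c "from h import *;st()"|grep -o "yaw.*w "
```

```text
yaw 1.5789 F [ 4.8391 -0.8695  1.1609] T [-0.1829 -0.4364 -0.0845] w
```

Call:
step_arm(targets="-1 0 0 0 0 0 -0.05;-1 0 0 0 0 0 -0.1")

```text
clock: 27.3
eef_pos: [0.612, 0.0585, 0.1248]
tool_rot: [0.733, 0.681, 0.002, 0.002]
ft_force: [5.3, -1.6, 1.2]
grip_width: 0.0129
grasp_force: 61.9
```

```bash
python3 -c "from h import *;st()"|grep -o "yaw.*w "
```

```text
yaw 1.4974 F [ 5.2716 -1.5558  1.2119] T [-0.2491 -0.5084  0.1951] w
```

Call:
step_arm(targets="-1 0 0 0 0 0 -0.05")

```text
clock: 27.38
eef_pos: [0.6121, 0.0584, 0.1248]
tool_rot: [0.746, 0.666, 0.002, 0.002]
ft_force: [5.1, -2.1, 0.8]
grip_width: 0.0129
grasp_force: 61.9
```

```bash
python3 -c "from h import *;st()"|grep -o "yaw.*w "
```

```text
yaw 1.458 F [ 5.062  -2.1453  0.8321] T [-0.2698 -0.509   0.2128] w
```

Left screw reads ≈ 17 N and right ≈ 12 N at mid-stroke, so ≈ 16 N mean at equal final angles, in agreement with the felt heights. I finish the left at yaw 1.435, release and withdraw.

Call:
step_arm(targets="-1 0 0 0 0 0 -0.03;-1 0 0 0 0 0 -0.03;-1 0 0 0 0 0 -0.03")

```text
clock: 27.63
eef_pos: [0.6121, 0.0584, 0.1248]
tool_rot: [0.753, 0.658, 0.002, 0.002]
ft_force: [4.1, -2.2, 1.3]
grip_width: 0.0128
grasp_force: 61.9
```

```bash
python3 -c "from h import *;st()"
```

```text
t 27.63 p [0.6121 0.0584 0.1248] yaw 1.4357 F [ 4.1364 -2.1891  1.283 ] T [-0.2751 -0.5278 -0.014 ] w 0.0128 gf 61.9 j [ 0.0957  0.5228  0.1408  1.1829 -0.0011  1.8016]
```

Call:
step_arm(targets="0.2 0 0 0 0 0 0;0.2 0 0 0 0 0 0;0.2 0 0 0 0 0 0;0.2 0 0 0.06 0 0 0;0.2 0 0 0.12 0 0 0;0.2 0 0 0.2 0 0 0;0.2 -0.1 -0.05 0.26 0 0 0;0.2 -0.2 -0.15 0.26 0 0 0;0.2 -0.28 -0.23 0.26 0 0 0;0.2 -0.36 -0.31 0.26 0 0 0")

```text
clock: 28.47
eef_pos: [0.484, -0.0426, 0.2515]
tool_rot: [0.752, 0.659, 0.0, 0.001]
ft_force: [-0.4, -1.2, -0.4]
grip_width: 0.0514
grasp_force: 0.0
```

Call:
step_arm(targets="0.2 -0.06 -0.08 0 0 0 0;0.2 -0.12 -0.16 0 0 0 0;0.2 -0.18 -0.24 0 0 0 0;0.2 -0.24 -0.32 0 0 0 0;0.2 -0.3 -0.4 0 0 0 0;0.2 -0.36 -0.45 0 0 0 0;0.2 -0.36 -0.45 0 0 0 0;0.2 -0.36 -0.45 0 0 0 0")

```text
clock: 29.13
eef_pos: [0.3008, -0.2709, 0.2509]
tool_rot: [0.756, 0.654, -0.001, 0.0]
ft_force: [1.1, 0.5, -0.0]
grip_width: 0.0512
grasp_force: 0.0
```

Run:
```python
from h import *
import cv2
t=bot.camera("top")[155:247,222:326]; s=bot.camera("side")[134:226,212:308]
im=np.hstack([cv2.resize(a,None,fx=4,fy=4,interpolation=cv2.INTER_CUBIC) for a in(t,s)])
cv2.imwrite("pics/p3.png",im[...,::-1]);st()
```

```text
t 29.23 p [ 0.3041 -0.268   0.2509] yaw 1.4318 F [-0.4304 -0.091   0.1687] T [-0.0119  0.0196 -0.0155] w 0.0513 gf 0.0 j [-0.7228  0.0439 -0.1765  1.3504  0.0005  0.9869]
```

View pics/p3.png

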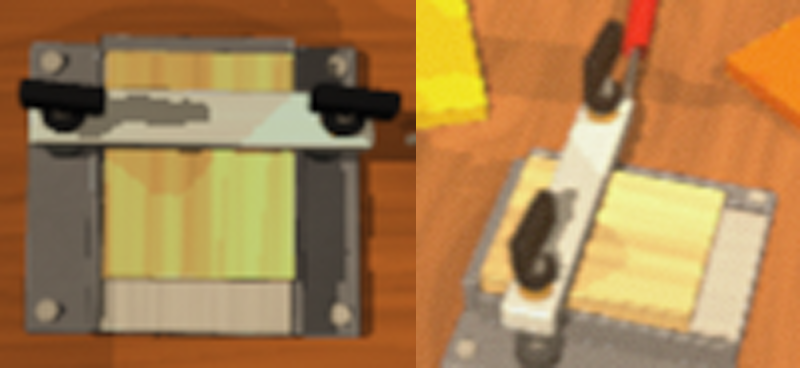

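The plywood's rear edge meets the stop (top crop y≈50), both T-knobs stand parallel, the bar is level, and the arm is clear. Handing in.

```bash
python3 -c "
from workcell import bot
print(bot.job_done())"
```

```text
the job is handed in; nothing more can be done
None
```

I handed the job in at 29 s: the blank is home against the stop and the bar is level, with both knobs at about 1.67 rad. By feel, each foot presses with roughly 16 N (the torque checks read about 17 N on the left screw and 12 N on the right just before the last turn), everything is released, and I did not touch the mug, jar or screwdriver.

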